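# Set out the graphite crucibles on their pads

## Robot

A 6-joint arm with a two-finger parallel gripper is mounted at the origin on the work surface. World frame = base frame: x ahead of the robot, y to its left, z up, the work surface at z = 0. Lengths are in mm, angles in rad, forces in N, time in s.
With the tool pointing down it reaches from about 275 to 1000 mm from the base axis. Payload 8.4 kg.
Tool frame: the origin (TCP) lies between the finger pads; the fingertips stand r.tips_ahead ahead of it and the grasp point (between the pads) lies 6 mm ahead of it (r.tips_ahead is the distance from the TCP to the fingertips, in mm); z points along the fingers, y is the line along which they close (so a half turn about z gives the same grasp; the last joint's range is limited). The gripper opens to 85 mm and grips with 20 to 120 N. Pads are 22 mm wide; open, the fingers measure 114 mm over their backs; the gripper's body (76 mm by 85 mm) begins 54 mm behind the grasp point. The pads swing forward as they close: fully open they stand 13 mm farther back than shut.
Start: joints at [1.141, 0.353, 1.633, -0, 1.155, -0.002], TCP at [259.293, 568.678, 218.981] pointing down, gripper open.
Joint ranges: [-2.63, 2.63], [-0.92, 2.1], [0.06, 2.66], [-1.3, 4.44], [0, 2.69], [-3.02, 3.02]. Speed limits (rad/s): [2.22, 2.22, 2.79, 3.14, 3.14, 3.14].

## Interface

Orientations are given as [roll, pitch, yaw] about the fixed x, y, z axes, in that order (R = Rz(yaw) Ry(pitch) Rx(roll)).
In Python, from rig import r gives the robot as it stands.
- The arm moves only by the tool carry_out, never from a script. Its arguments are lists of equal length, an entry for each row: "delta_pos": the shift along the tool's x, y, z in m, a list of three; "rot": the turn, a rotation vector about the tool's x, y, z in degrees, a list of three. A call has 1 to 8 rows; each row is the pose to reach, as a shift and turn from the pose commanded when the call began, along the tool's axes at that moment; what a row does not reach only later rows make up. A row lasts 1/8 s, in which the tool goes at most 62.5 mm and 10.7 degrees, less where a joint would pass 70% of its speed; a pose out of reach is approached as far as the arm can. A call with a gripper value outside its range is refused whole. "claw" is the finger opening in m, from 0 to 0.0854, set as the call begins (left out, the last holds). The fingers move at their own pace and stop on an object; "grip_force" is the grip in N (left out, the last holds). Time passes only in rows, so rows that repeat a pose let the fingers close. It gives the time, the measured TCP pose, the force, the opening and the grip force at its end, in the units of the state.
- r.sense(): the state, without advancing time (a new reading comes with each control period).
- r.grab_frame(name): name is "scene" or "top" or "wrist"; returns the picture (420x560x3 uint8, blue, green, red); there is no depth.
- r.camera_info(name): a dict with "fx", "fy", "cx", "cy" (pixels), "pose" (4x4, takes a point from camera to world coordinates); the wrist camera has in their place "hand_eye" (4x4, takes a point from camera to tool coordinates, whose origin is the TCP and whose axes are the flange's). Camera axes: x right, y down, z forward; pixel columns grow to the right and rows downward; lengths in mm; the calibration is good to about 2 mm. A picture is of the moment at which its call begins: read the wrist's pose just before it. camera_info takes no time and is no camera call.
- r.sign_off(): hands the job in; it is judged then, once.
Trained networks look in the newest picture that a camera, given by its name, has taken for a name from the list of things; names that differ only in an ending like _2 or _b are one class to them, and where a whole thing is asked for, a point or a joint stands for the part that bears it (a point fixed in the world has none). Each returns a list of dicts, best first, with "p" (0 to 1); they miss things now and then, are a little off and sometimes report something else, mostly with a low value. They report only what shows in the picture. A call takes as long as a camera call. They do not tell look-alikes from the thing itself.
- r.recognise(thing, camera): "box" ([left, top, right, bottom] in pixels, round what is visible of it).
- r.cut_out(thing, camera): "mask" (420x560 bool, what is visible of it) and "box" ([left, top, right, bottom] in pixels, round what is visible of it).
The state is a dict: "clock": time; "qpos": joint angles; "qvel": joint speeds; "joint_efforts": joint torques, N m; "eef_pos": TCP position; "tcp_rot": TCP orientation; "contact_force": force on the tool from outside, world axes, zero at the start; "wrist_torque": the same for the moment, N m; "opening": opening from 0.0 (shut) to 1.0 (fully open); "grasp_force": force on a finger pad.
Only numpy, scipy, OpenCV 4.12 (cv2) and the standard library are available. Lean on these libraries where they do the work, as an engineer would, in place of code of your own. Each camera call takes 0.05 s, during which the arm holds its last target. There are 200 camera calls.

## Task

Set out the four dark graphite crucibles for the next melts: stand each one upright in the middle of the round cream fireclay pad that matches its size, the smallest crucible on the smallest pad and so on up to the largest on the largest. Graphite is brittle, so set each one down gently without dropping it or tipping it over, and leave the white and the red clay crucibles standing where they are.

Things in the scene. Friction and masses are not known exactly. Their poses are not given: they have to be found in the camera images.
- crucible_1: The smallest of the four dark grey graphite crucibles (round cups): 32 mm outside diameter, 36 mm tall. The outside flares up to this diameter over the lowest third and is a straight cylinder above; the wall is 5 mm thick, open at the top. Origin: centre of the underside; z up along its axis; round, so yaw does not matter. Loose, about 40 g.
- crucible_2: The second smallest of the four dark grey graphite crucibles (round cups): 42 mm outside diameter, 48 mm tall. The outside flares up to this diameter over the lowest third and is a straight cylinder above; the wall is 5 mm thick, open at the top. Origin: centre of the underside; z up along its axis; round, so yaw does not matter. Loose, about 80 g.
- crucible_3: The second largest of the four dark grey graphite crucibles (round cups): 52 mm outside diameter, 60 mm tall. The outside flares up to this diameter over the lowest third and is a straight cylinder above; the wall is 5 mm thick, open at the top. Origin: centre of the underside; z up along its axis; round, so yaw does not matter. Loose, about 150 g.
- crucible_4: The largest of the four dark grey graphite crucibles (round cups): 62 mm outside diameter, 72 mm tall. The outside flares up to this diameter over the lowest third and is a straight cylinder above; the wall is 5 mm thick, open at the top. Origin: centre of the underside; z up along its axis; round, so yaw does not matter. Loose, about 240 g.
- pad_1: The smallest of the four flat, round, cream fireclay pads: 60 mm diameter, 12 mm thick, fixed to the bench. Origin: centre of the underside, on the bench, so its top is 12 mm above the origin; z up.
- pad_2: The second smallest of the four flat, round, cream fireclay pads: 76 mm diameter, 12 mm thick, fixed to the bench. Origin: centre of the underside, on the bench, so its top is 12 mm above the origin; z up.
- pad_3: The second largest of the four flat, round, cream fireclay pads: 92 mm diameter, 12 mm thick, fixed to the bench. Origin: centre of the underside, on the bench, so its top is 12 mm above the origin; z up.
- pad_4: The largest of the four flat, round, cream fireclay pads: 108 mm diameter, 12 mm thick, fixed to the bench. Origin: centre of the underside, on the bench, so its top is 12 mm above the origin; z up.
- white_crucible: White ceramic crucible, not graphite, to be left alone: 50 mm diameter, 55 mm tall. Origin: centre of the underside; z up. Loose.
- clay_crucible: Reddish-brown clay crucible, not graphite, to be left alone: 42 mm diameter, 50 mm tall. Origin: centre of the underside; z up. Loose.
Mind the look-alikes: they are no part of the job. Leave any blue, purple or turquoise look-alike of the crucible_3 alone.

How it is judged:
By the outcome, as a careful person would: the job done as asked, in the order asked, and still so for the second after the job is handed in, with the robot touching nothing.
It also fails if it takes over 112 s, if anything falls off the work surface, if the arm or the gripper's body presses on something with over 40 N, if the wrist force passes 120 N, or if a joint passes its speed limit or range.

## Working session

There is one attempt and no reset: what is moved stays moved. The work goes in short steps, Python scripts to look and compute and a tool call to move; the robot and the scene stay as the last step left them, time stands still between calls to the robot, and variables do not carry over. Pictures are saved under pics/ and viewed, at most 14 in all, crops included, and the job is handed in when it is done.

Besides the shell and the picture viewer there is one more tool, called after "Request:" by a JSON object that holds its "method" and its "body", one argument or row to a line. carry_out: Moves the arm, as the interface text tells. Its arguments: {"type":"object","properties":{"delta_pos":{"type":"array","items":{"type":"array","items":{"type":"number"}}},"rot":{"type":"array","items":{"type":"array","items":{"type":"number"}}},"claw":{"type":"number"},"grip_force":{"type":"number"}},"required":["delta_pos","rot"]}

```bash
mkdir -p pics; ls; python3 - <<'E'
from rig import r
import cv2,numpy as np
print(r.sense(), r.tips_ahead)
for n in("top","scene"):
    cv2.imwrite(f"pics/{n}0.png",r.grab_frame(n)); i=r.camera_info(n); print(n,{k:np.round(v,3).tolist() for k,v in i.items()})
    for t in("crucible_1","pad_1","white_crucible","clay_crucible"):
        for d in r.recognise(t,n): print(t,round(d["p"],2),np.round(d["box"]).tolist())
E
```

```text
pics
{'clock': 0.0, 'qpos': array([ 1.14063739e+00,  3.53638612e-01,  1.63415164e+00,  2.46113944e-05,
        1.15521902e+00, -2.38143999e-03]), 'qvel': array([-0.00027539,  0.00022087,  0.00049076,  0.00158142, -0.00209156,
       -0.00069383]), 'joint_efforts': array([ 6.37581579e-04, -6.05279231e+01, -3.42065406e+01,  1.61973062e-04,
        9.61502868e-03, -1.41638969e-05]), 'eef_pos': array([259.05051093, 568.22589162, 218.26017203]), 'tcp_rot': array([-3.14017610e+00, -2.58759636e-05,  2.71380519e+00]), 'contact_force': array([-0.37790849,  0.14273807,  0.10060026]), 'wrist_torque': array([0.00068775, 0.0025942 , 0.01823728]), 'grasp_force': 0.0, 'opening': 0.9999882858333676} 25.0
top {'fx': 537.651, 'fy': 537.651, 'cx': 288.876, 'cy': 211.657, 'pose': [[0.062, -0.978, 0.199, 204.878], [-0.998, -0.061, 0.008, 14.955], [0.004, -0.199, -0.98, 1454.796], [0.0, 0.0, 0.0, 1.0]]}
crucible_1 0.84 [139.0, 183.0, 164.0, 210.0]
crucible_1 0.8 [129.0, 232.0, 150.0, 254.0]
crucible_1 0.8 [133.0, 151.0, 155.0, 172.0]
crucible_1 0.75 [407.0, 267.0, 424.0, 285.0]
crucible_1 0.75 [172.0, 244
[... 522 characters left out ...]
919, -0.241, 0.311, -349.407], [0.014, -0.771, -0.637, 792.288], [0.0, 0.0, 0.0, 1.0]]}
crucible_1 0.96 [108.0, 184.0, 124.0, 208.0]
crucible_1 0.91 [392.0, 149.0, 413.0, 181.0]
crucible_1 0.85 [328.0, 128.0, 350.0, 157.0]
crucible_1 0.83 [422.0, 168.0, 448.0, 200.0]
crucible_1 0.6 [359.0, 155.0, 379.0, 182.0]
crucible_1 0.6 [430.0, 145.0, 450.0, 170.0]
crucible_1 0.58 [371.0, 128.0, 390.0, 152.0]
crucible_1 0.48 [315.0, 220.0, 330.0, 242.0]
pad_1 0.76 [152.0, 255.0, 184.0, 277.0]
pad_1 0.76 [189.0, 198.0, 219.0, 220.0]
pad_1 0.66 [55.0, 244.0, 101.0, 274.0]
pad_1 0.6 [231.0, 244.0, 281.0, 287.0]
white_crucible 0.69 [286.0, 167.0, 304.0, 196.0]
clay_crucible 0.54 [356.0, 181.0, 372.0, 208.0]
```

View pics/top0.png

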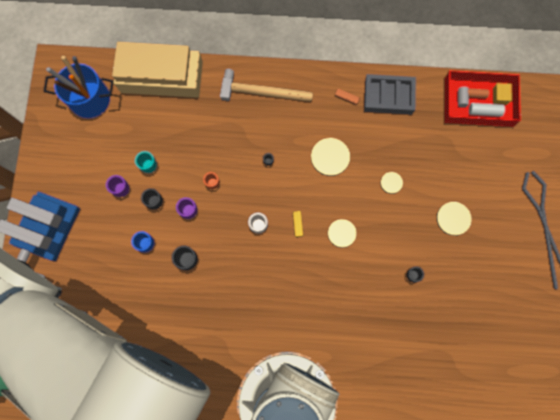

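View pics/scene0.png

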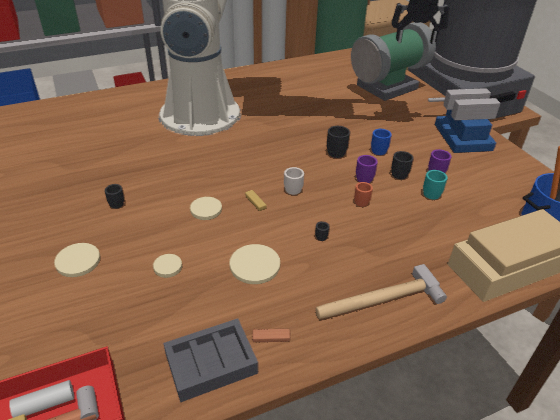

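The top picture shows the dark crucibles at (268,160) smallest, (415,275) second, (152,199) third and (185,259) largest. The pads are at (392,182), (342,233), (454,218) and (330,156) from small to large. Purple, blue and teal look-alikes surround crucible 3.

```bash
cat > h.py <<'E'
from rig import r
import numpy as np, cv2
from scipy.optimize import least_squares
from scipy.spatial.transform import Rotation as R
A=np.linspace(0,2*np.pi,73)
def cyl(x,y,d,h,z0=0,flare=True):
    rings=[(d/2,z0+h),(d/2,z0+h/3 if flare else z0)]+([(d/2*.75,z0)] if flare else [])
    return np.vstack([np.c_[x+q*np.cos(A),y+q*np.sin(A),np.full(73,z)] for q,z in rings])
def proj(P,i,pose):
    c=(P-pose[:3,3])@pose[:3,:3]
    return np.c_[i["fx"]*c[:,0]/c[:,2]+i["cx"],i["fy"]*c[:,1]/c[:,2]+i["cy"]]
def ray(px,i,pose,z):
    v=pose[:3,:3]@np.array([(px[0]-i["cx"])/i["fx"],(px[1]-i["cy"])/i["fy"],1])
    return (pose[:3,3]+v*(z-pose[2,3])/v[2])[:2]
def campose(n,s=None):
    i=r.camera_info(n)
    if n!="wrist": return i,np.array(i["pose"])
    T=np.eye(4);T[:3,:3]=R.from_euler("xyz",s["tcp_rot"]).as_matrix();T[:3,3]=s["eef_pos"]
    return i,T@np.array(i["hand_eye"])
def fit(obs,d,h,z0=0,flare=True):
    """obs: list of (box,i,pose) -> x,y, residual px"""
    b,i,p=obs[0]; x0=ray(((b[0]+b[2])/2,(b[1]+b[3])/2),i,p,z0+h/2)
    def f(v):
        o=[]
        for b,i,p in obs:
            q=proj(cyl(*v,d,h,z0,flare),i,p); o+=list(np.r_[q.min(0),q.max(0)]-b)
        o=np.array(o).reshape(-1,2,2).mean(1)   # box centres
        return o.ravel()
    s=least_squares(f,x0); return s.x,s.fun
CR={1:(32,36),2:(42,48),3:(52,60),4:(62,72)}; PD={1:60,2:76,3:92,4:108}
E
python3 - <<'E'
from h import *
S={}
for n in("top","scene"):
    r.grab_frame(n); im=r.grab_frame(n); i,p=campose(n)
    S[n]=(i,p,[m for k in("crucible_1",) for m in r.cut_out(k,n)],r.cut_out("pad_1",n),r.cut_out("white_crucible",n),r.cut_out("clay_crucible",n),im)
def mb(m): ys,xs=np.nonzero(m); return np.array([xs.min()-.0,ys.min(),xs.max()+1,ys.max()+1.])
for n in S:
    i,p,c,pd,w,k,im=S[n]; print(n)
    for nm,L,z in(("cr",c,25),("pad",pd,12),("w",w,25),("k",k,25)):
        for d in L:
            b=mb(d["mask"]); print(nm,round(d["p"],2),b,"xy",np.round(ray(((b[0]+b[2])/2,(b[1]+b[3])/2),i,p,z)),"bgr",np.median(im[d["mask"]],0).astype(int), d["mask"].sum())
E
```

```text
top
cr 0.95 [140. 188. 163. 210.] xy [507. 402.] bgr [52 54 57] 375
cr 0.94 [131. 231. 154. 252.] xy [389. 413.] bgr [151  82  44] 366
cr 0.92 [176. 198. 197. 219.] xy [487. 304.] bgr [128  59 110] 351
cr 0.9 [170. 245. 199. 271.] xy [352. 296.] bgr [60 64 69] 566
cr 0.8 [106. 175. 129. 197.] xy [537. 499.] bgr [104  46  86] 378
cr 0.63 [405. 267. 424. 283.] xy [ 345. -317.] bgr [59 63 67] 229
cr 0.59 [135. 151. 158. 173.] xy [610. 428.] bgr [102 110  16] 398
cr 0.56 [262. 153. 274. 166.] xy [639.  93.] bgr [61 63 68] 128
pad 0.89 [436. 202. 471. 235.] xy [ 507. -424.] bgr [171 229 239] 916
pad 0.81 [327. 219. 355. 248.] xy [ 446. -118.] bgr [184 236 243] 626
pad 0.76 [381. 172. 402. 192.] xy [ 599. -252.] bgr [175 231 241] 321
pad 0.58 [310. 138. 349. 176.] xy [661. -77.] bgr [175 231 241] 1163
w 0.63 [248. 213. 267. 234.] xy [457. 109.] bgr [174 190 205] 307
k 0.6 [203. 173. 219. 189.] xy [567. 245.] bgr [ 52  87 174] 198
scene
cr 0.88 [327. 127. 350. 158.] xy [346. 301.] bgr [35 34 34] 603
cr 0.87 [357. 155. 378. 182.] xy [485. 311.] bgr [86 38 70] 457
cr 0.86 [390. 151. 415. 179.] xy [506. 405.] bgr [35 35 35] 541
cr 0.86 [371. 129. 392. 155.] xy [389. 415.] bgr [102  53  30] 438
cr 0.83 [105. 184. 125. 208.] xy [ 353. -315.] bgr [35 34 35] 374
cr 0.82 [315. 221. 330. 241.] xy [653.  91.] bgr [37 36 37] 236
cr 0.63 [423. 170. 448. 200.] xy [610. 433.] bgr [90 93 37] 561
cr 0.6 [429. 149. 452. 173.] xy [529. 511.] bgr [87 38 72] 404
pad 0.89 [154. 254. 182. 278.] xy [ 614. -253.] bgr [164 198 212] 548
pad 0.89 [191. 198. 221. 219.] xy [ 465. -123.] bgr [165 199 212] 540
pad 0.69 [230. 243. 280. 284.] xy [677. -81.] bgr [165 199 212] 1584
pad 0.64 [ 55. 244. 100. 277.] xy [ 525. -425.] bgr [164 198 212] 1163
w 0.56 [283. 167. 305. 196.] xy [463. 109.] bgr [117 121 129] 515
w 0.33 [327. 126. 350. 157.] xy [342. 304.] bgr [35 34 35] 615
k 0.78 [355. 182. 373. 207.] xy [575. 246.] bgr [ 45  61 117] 354
```

```bash
python3 - <<'E'
from h import *
# refine with pixel thresholding inside rough boxes, fit each camera & joint
T={"top":{"c":{1:(262,153,274,166),2:(405,267,424,283),3:(140,188,163,210),4:(170,245,199,271)},"p":{1:(381,172,402,192),2:(327,219,355,248),3:(436,202,471,235),4:(310,138,349,176)}},
"scene":{"c":{1:(315,221,330,241),2:(105,184,125,208),3:(390,151,415,179),4:(327,127,350,158)},"p":{1:(154,254,182,278),2:(191,198,221,219),3:(55,244,100,277),4:(230,243,280,284)}}}
O={}
for n in T:
    im=r.grab_frame(n).astype(int); i,p=campose(n)
    for k in "cp":
        for j,b in T[n][k].items():
            x0,y0,x1,y1=b[0]-5,b[1]-5,b[2]+5,b[3]+5; s=im[y0:y1,x0:x1]
            if k=="c": m=(s.max(2)-s.min(2)<30)&(s.max(2)<110)
            else: m=(s.min(2)>120) if n=="top" else (s[...,0]>110)
            nn,lb,st,_=cv2.connectedComponentsWithStats(m.astype(np.uint8)); q=1+st[1:,4].argmax()
            a=st[q]; B=np.array([x0+a[0],y0+a[1],x0+a[0]+a[2],y0+a[1]+a[3]],float)-.5
            O.setdefault((k,j),[]).append((B,i,p))
for (k,j),o in sorted(O.items()):
    d,h,fl=(*CR[j],True) if k=="c" else (PD[j],12,False)
    print(k,j,"joint",*[np.round(v,1) for v in fit(o,d,h,0,fl)],"top",np.round(fit(o[:1],d,h,0,fl)[0],1),"scene",np.round(fit(o[1:],d,h,0,fl)[0],1),[q[0].tolist() for q in o])
    for b,i,p in o: q=proj(cyl(*fit(o,d,h,0,fl)[0],d,h,0,fl),i,p); print("   ",np.round(np.r_[q.min(0),q.max(0)]-b,1))
E
```

```text
c 1 joint [643.5  92.7] [ 0.3 -1.1 -0.2 -1.3] top [640.2  93.3] scene [647.5  91. ] [[263.5, 153.5, 272.5, 164.5], [314.5, 221.5, 328.5, 240.5]]
    [-1.1 -2.4  1.7  0.2]
    [-0.7 -1.8  0.3 -0.8]
c 2 joint [ 347.9 -315.6] [ 0.3 -1.  -0.1 -1.5] top [ 345.3 -314.8] scene [ 353.9 -316.3] [[405.5, 266.5, 423.5, 282.5], [104.5, 183.5, 123.5, 208.5]]
    [-0.  -1.5  0.7 -0.5]
    [-0.8 -1.5  0.6 -1.5]
c 3 joint [506.3 397.5] [ 0.2 -1.  -0.3 -1.5] top [503.4 397.6] scene [512.4 394.1] [[140.5, 188.5, 162.5, 209.5], [390.5, 150.5, 412.5, 179.5]]
    [-0.3 -1.6  0.6 -0.5]
    [-0.7 -1.4  0.2 -1.7]
c 4 joint [351.8 291.8] [-0.1 -1.  -0.6 -1.5] top [349.3 291.2] scene [359.  289.7] [[171.5, 245.5, 197.5, 270.5], [326.5, 125.5, 349.5, 157.5]]
    [-0.7 -1.3  0.4 -0.6]
    [-1.2 -1.8  0.  -1.2]
p 1 joint [ 600.9 -252.6] [-0.2 -0.  -0.1  0. ] top [ 600.9 -253.1] scene [ 601.  -252.3] [[380.5, 171.5, 402.5, 192.5], [152.5, 253.5, 181.5, 274.5]]
    [-0.4 -0.5 -0.   0.5]
    [-0.3 -1.7  0.   1.8]
p 2 joint [ 449.3 -119.7] [-0.2  0.3 -0.   0.4] top [ 450.1 -120.1] scene [ 447.9 -119.2] [[327.5, 218.5, 355.5, 246.5], [189.5, 195.5, 221.5, 216.5]]
    [-0.3  0.2 -0.   0.4]
    [-0.  -1.1 -0.   1.9]
p 3 joint [ 510.  -427.2] [ 0.1 -0.1  0.  -0.1] top [ 509.7 -426.9] scene [ 510.4 -427.4] [[437.5, 201.5, 470.5, 234.5], [53.5, 242.5, 98.5, 274.5]]
    [-0.8 -0.5  1.   0.3]
    [-0.6 -1.6  0.7  1.3]
p 4 joint [665.8 -79.1] [ 0.2 -0.   0.1 -0.1] top [665.7 -78.6] scene [666.  -79.4] [[310.5, 137.5, 349.5, 174.5], [228.5, 243.5, 279.5, 281.5]]
    [ 0.3 -0.6  0.   0.5]
    [ 0.3 -1.4 -0.1  1.2]
```

```bash
cat >> h.py <<'E'
def go(x,y,z,yaw=None,s=None):
    """print shift (mm, tool axes) and turn (deg) from measured pose to world TCP pose"""
    s=s or r.sense(); M=R.from_euler("xyz",s["tcp_rot"]); d=M.inv().apply(np.array([x,y,z])-s["eef_pos"])
    yaw=s["tcp_rot"][2] if yaw is None else yaw
    t=(M.inv()*R.from_euler("xyz",[np.pi,0,yaw])).as_rotvec(degrees=True)
    print("delta mm",np.round(d,1),"turn",np.round(t,1),"| rows",round(max(np.linalg.norm(d)/62.5,np.linalg.norm(t)/10.7),1),"clk",round(s["clock"],2),"tcp",np.round(s["eef_pos"],1),"yaw",round(s["tcp_rot"][2],3))
E
python3 -c "
from h import *
print(np.round(r.camera_info('wrist')['hand_eye'],3).tolist(),r.camera_info('wrist')['fx'])
go(643.5,92.7,180)"
```

```text
[[-0.0, -0.959, -0.284, 70.892], [1.0, -0.0, -0.001, 0.025], [0.001, -0.284, 0.959, -153.728], [0.0, 0.0, 0.0, 1.0]] 296.13887579227844
delta mm [-547.1 -273.7   39. ] turn [-0. -0.  0.] | rows 9.8 clk 1.2 tcp [259.3 568.7 219. ] yaw 2.714
```

Request:
{"method": "carry_out", "body": {
  "delta_pos": [
    [-0.05,-0.025,0.004],
    [-0.1,-0.05,0.008],
    [-0.155,-0.078,0.012],
    [-0.21,-0.105,0.016],
    [-0.265,-0.132,0.02],
    [-0.32,-0.16,0.024],
    [-0.375,-0.188,0.028],
    [-0.43,-0.215,0.032]
  ],
  "rot": [
    [0,0,0],
    [0,0,0],
    [0,0,0],
    [0,0,0],
    [0,0,0],
    [0,0,0],
    [0,0,0],
    [0,0,0]
  ],
  "claw": 0.06
}}

```text
clock: 2.2
eef_pos: [562.5, 192.9, 187.1]
tcp_rot: [3.141, 0.0, 2.714]
contact_force: [0.7, 0.7, 0.1]
opening: 0.7
grasp_force: 0.0
```

Request:
{"method": "carry_out", "body": {
  "delta_pos": [
    [-0.055,-0.027,0.003],
    [-0.1,-0.05,0.006],
    [-0.117,-0.0587,0.007],
    [-0.117,-0.0587,0.007]
  ],
  "rot": [
    [0,0,0],
    [0,0,0],
    [0,0,0],
    [0,0,0]
  ]
}}

```text
clock: 2.7
eef_pos: [643.6, 92.1, 179.6]
tcp_rot: [-3.141, -0.001, 2.712]
contact_force: [0.6, 0.0, 0.4]
opening: 0.702
grasp_force: 0.0
```

```bash
cat >> h.py <<'E'
def look(j,name,xy,save=True):
    """wrist view: dark blob nearest the expected crucible; returns fitted xy"""
    s=r.sense(); im=r.grab_frame("wrist"); i,p=campose("wrist",s); d,h=CR[j]
    q=proj(cyl(*xy,d,h),i,p); e=np.r_[q.min(0),q.max(0)]
    ds=r.cut_out("crucible_1","wrist"); best=None
    for c in ds:
        ys,xs=np.nonzero(c["mask"]); b=np.array([xs.min(),ys.min(),xs.max()+1,ys.max()+1])-.5
        if best is None or np.abs(b-e).sum()<np.abs(best-e).sum(): best=b
    if save:
        v=im.copy()
        for bb,c in((e,(0,0,255)),(best,(0,255,0))):
            if bb is not None: cv2.rectangle(v,tuple(map(int,bb[:2])),tuple(map(int,bb[2:])),c,1)
        cv2.imwrite(f"pics/{name}.png",v)
    if best is None: print("none",e); return xy,s
    x,f=fit([(best,i,p)],d,h); q=proj(cyl(*x,d,h),i,p)
    print("exp",e.round(),"seen",best,"xy",x.round(1),"resid",np.round(np.r_[q.min(0),q.max(0)]-best,1)); return x,s
E
python3 -c "
from h import *
x,s=look(1,'w1',(643.5,92.7)); go(*x,30.)
print(s['opening'])"
```

```text
exp [265. 176. 297. 210.] seen [265.5 177.5 296.5 210.5] xy [644.3  92.3] resid [-0.  -0.6  0.   0.6]
delta mm [ -2.2  -0.5 149.9] turn [ 0.  -0.1 -0. ] | rows 2.4 clk 2.8 tcp [642.6  93.7 179.9] yaw 2.714
0.7021093354795027
```

View pics/w1.png

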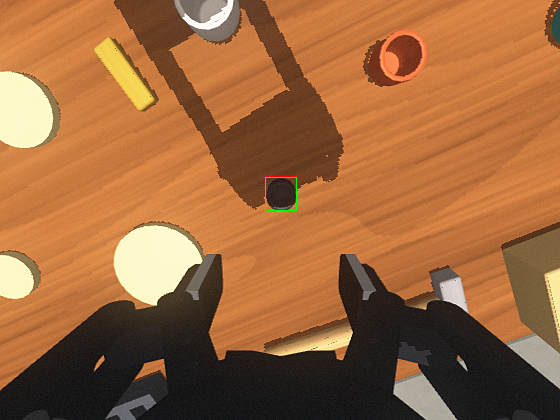

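The wrist picture shows crucible 1 at (281,194), matching the prediction within 2 px.

Request:
{"method": "carry_out", "body": {
  "delta_pos": [
    [-0.001,-0.0005,0.04],
    [-0.0015,-0.0005,0.09],
    [-0.0015,-0.0005,0.135],
    [-0.0015,-0.0005,0.15],
    [-0.0015,-0.0005,0.15]
  ],
  "rot": [
    [0,0,0],
    [0,0,0],
    [0,0,0],
    [0,0,0],
    [0,0,0]
  ]
}}

```text
clock: 3.42
eef_pos: [644.0, 92.6, 29.9]
tcp_rot: [-3.141, -0.001, 2.715]
contact_force: [-0.7, 0.6, 0.3]
opening: 0.701
grasp_force: 0.0
```

Request:
{"method": "carry_out", "body": {
  "delta_pos": [
    [0,0,0],
    [0,0,0],
    [0,0,0],
    [0,0,0],
    [0,0,0],
    [0,0,0]
  ],
  "rot": [
    [0,0,0],
    [0,0,0],
    [0,0,0],
    [0,0,0],
    [0,0,0],
    [0,0,0]
  ],
  "claw": 0.02,
  "grip_force": 25
}}

```text
clock: 4.18
eef_pos: [644.6, 91.6, 29.9]
tcp_rot: [-3.142, -0.0, 2.714]
contact_force: [-0.7, -0.6, 0.2]
opening: 0.237
grasp_force: 0.0
```

```bash
python3 -c "
from h import *
s=r.sense(); print(s['opening'],s['grasp_force'],s['contact_force'],r.tips_ahead)
go(s['eef_pos'][0],s['eef_pos'][1],100); go(600.9,-252.7,100)"
```

```text
0.2373322952417842 0.0 [-0.69216752 -0.61950958  0.18586853] 25.0
delta mm [  0.   -0.  -70.1] turn [-0. -0.  0.] | rows 1.1 clk 4.17 tcp [644.6  91.6  29.9] yaw 2.714
delta mm [-103.1 -331.4  -70.1] turn [-0. -0.  0.] | rows 5.7 clk 4.17 tcp [644.6  91.6  29.9] yaw 2.714
```

```bash
python3 -c "
from h import *
cv2.imwrite('pics/w1b.png',r.grab_frame('wrist'))
im=r.grab_frame('scene');cv2.imwrite('pics/s1b.png',cv2.resize(im[140:300,240:440],None,fx=3,fy=3))"
```

```text
(no output)
```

View pics/w1b.png

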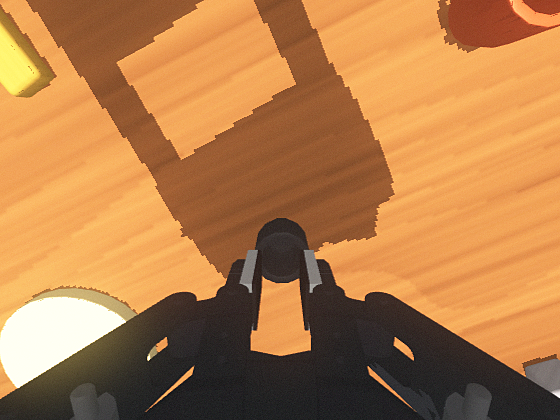

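View pics/s1b.png

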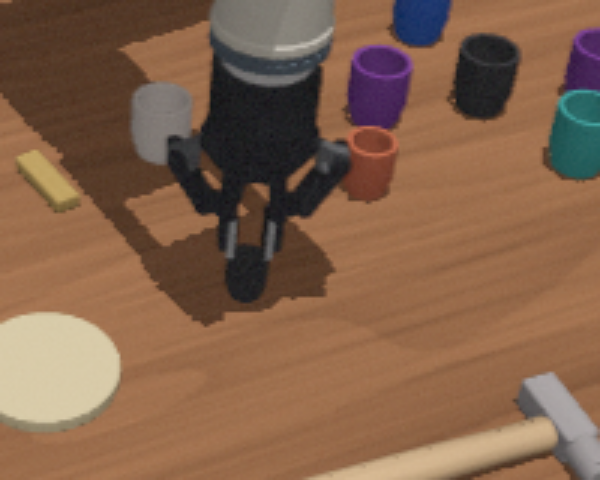

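```bash
python3 -c "
from h import *
i=r.camera_info('wrist');H=np.array(i['hand_eye'])
print(proj(np.array([[0,10,6],[0,-10,6],[0,10,25],[0,-10,25.],[0,10,10],[0,10,-20]]),i,H).round())
look(1,'x',(644,92),False)
S=[(n,)+campose(n) for n in('top','scene')]
for n,i,p in S:
    im=r.grab_frame(n)
    for c in r.cut_out('crucible_1',n):
        m=c['mask']; ys,xs=np.nonzero(m); b=np.array([xs.min(),ys.min(),xs.max()+1,ys.max()+1])-.5
        x,f=fit([(b,i,p)],32,36)
        if np.linalg.norm(x-[644,92])<90: print(n,c['p'],b,x)
    q=proj(cyl(644,92,32,36),i,p);print('exp',np.r_[q.min(0),q.max(0)])
"
```

```text
[[298. 250.]
 [263. 250.]
 [296. 238.]
 [265. 238.]
 [297. 248.]
 [300. 271.]]
exp [251. 217. 310. 284.] seen [255.5 218.5 307.5 282.5] xy [644.1  92.4] resid [-3.3 -1.7  3.3  1.7]
exp [262.63345945 150.88838992 274.46199385 164.54454252]
scene 0.54 [314.5 220.5 328.5 240.5] [645.97120604  91.80206769]
exp [313.66493436 219.88881067 328.68214406 239.97141213]
```

```bash
python3 -c "
from h import *
s=r.sense();im=r.grab_frame('wrist');i,p=campose('wrist',s);print(s['eef_pos'],s['opening'])
v=cv2.resize(im[190:310,200:360],None,fx=5,fy=5,interpolation=cv2.INTER_CUBIC)
v=np.clip(255*(v/255.)**.5,0,255).astype(np.uint8)
q=(proj(cyl(644,92.4,32,36),i,p)-[200,190])*5
for k,c in((0,(0,255,0)),(1,(255,255,0)),(2,(0,0,255))): cv2.polylines(v,[q[k*73:k*73+73].astype(int)],True,c,1)
cv2.imwrite('pics/w1c.png',v)"
```

```text
[644.54609877  91.60399094  29.92270667] 0.23333777729489452
```

View pics/w1c.png

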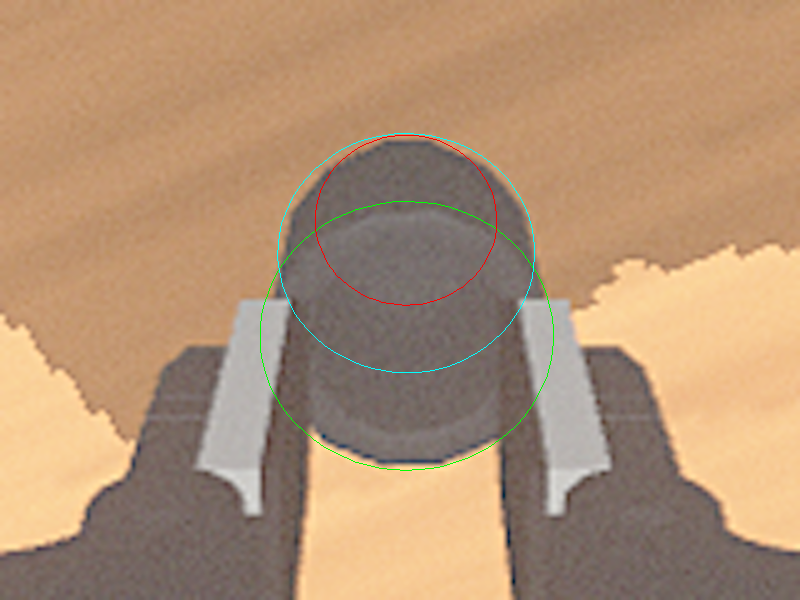

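The zoomed picture shows crucible 1 standing between the pads, with the pads at about its outside wall. The reported opening doesn't settle the question, so I close fully and see where the fingers stop.

Request:
{"method": "carry_out", "body": {
  "delta_pos": [
    [0,0,0],
    [0,0,0],
    [0,0,0],
    [0,0,0]
  ],
  "rot": [
    [0,0,0],
    [0,0,0],
    [0,0,0],
    [0,0,0]
  ],
  "claw": 0.0
}}

```text
clock: 5.12
eef_pos: [644.6, 91.6, 30.0]
tcp_rot: [-3.142, 0.0, 2.714]
contact_force: [-0.0, -0.2, -0.5]
opening: -0.0
grasp_force: 0.0
```

```bash
python3 -c "
from h import *
s=r.sense();im=r.grab_frame('wrist');print(s['opening'])
v=cv2.resize(im[170:350,160:400],None,fx=3.33,fy=3.33,interpolation=cv2.INTER_CUBIC)
v=np.clip(255*(v/255.)**.5,0,255).astype(np.uint8)
cv2.imwrite('pics/w1d.png',v)"
```

```text
-0.00033461439946387014
```

View pics/w1d.png

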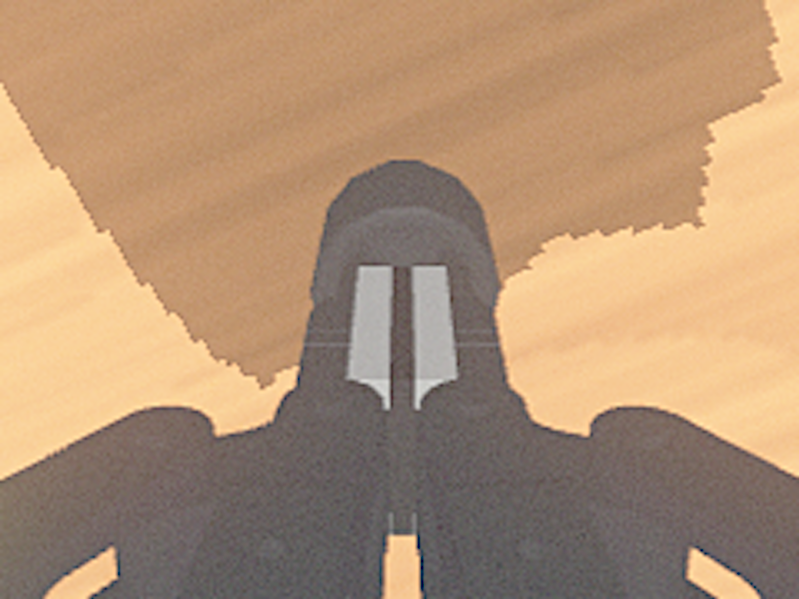

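```bash
python3 -c "
from h import *
i,p=campose('scene')
for z in (5,24,36,45,55): print(z,proj(np.array([[644.5,91.6,z]]),i,p).round(1))
print(proj(cyl(644,92.4,32,36),i,p)[:73].min(0),proj(cyl(644,92.4,32,36),i,p)[:73].max(0))
im=r.grab_frame('scene');v=cv2.resize(im[170:260,265:385],None,fx=6,fy=6,interpolation=cv2.INTER_CUBIC)
v=np.clip(255*(v/255.)**.5,0,255).astype(np.uint8)
q=(proj(cyl(644,92.4,32,36),i,p)-[265,170])*6
for k,c in((0,(0,255,0)),(1,(255,255,0)),(2,(0,0,255))): cv2.polylines(v,[q[k*73:k*73+73].astype(int)],True,c,1)
cv2.imwrite('pics/s1e.png',v)
"
```

```text
5 [[320.4 234.9]]
24 [[321.1 228.8]]
36 [[321.5 224.8]]
45 [[321.8 221.8]]
55 [[322.1 218.4]]
[314.53401367 219.84435773] [328.84025218 229.42282548]
```

View pics/s1e.png

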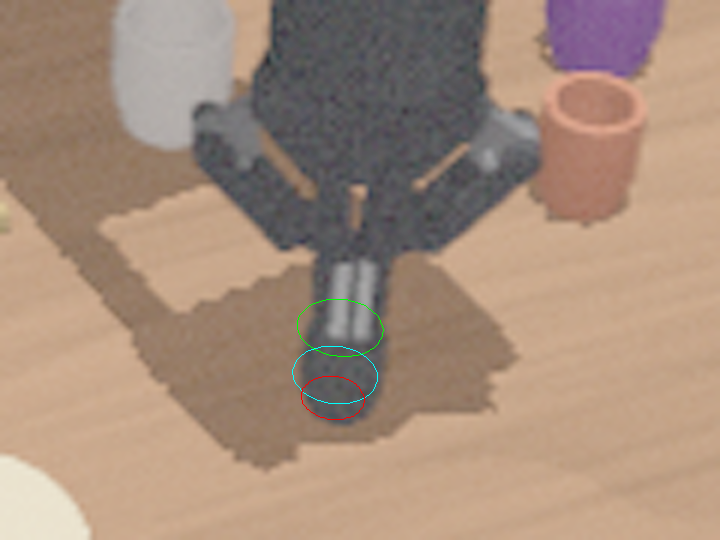

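The fingers have shut just above the rim, so the tips stand higher than the figures suggest. I reopen and go down step by step, watching the force.

Request:
{"method": "carry_out", "body": {
  "delta_pos": [
    [0,0,0],
    [0,0,0],
    [0,0,0],
    [0,0,0],
    [0,0,0.004],
    [0,0,0.008],
    [0,0,0.012],
    [0,0,0.012]
  ],
  "rot": [
    [0,0,0],
    [0,0,0],
    [0,0,0],
    [0,0,0],
    [0,0,0],
    [0,0,0],
    [0,0,0],
    [0,0,0]
  ],
  "claw": 0.05
}}

```text
clock: 6.22
eef_pos: [644.2, 91.6, 17.4]
tcp_rot: [-3.141, -0.001, 2.714]
contact_force: [0.5, 0.3, 0.2]
opening: 0.587
grasp_force: 0.0
```

```bash
python3 -c "
from h import *
s=r.sense();print(s['eef_pos'],s['contact_force'],s['opening'])
a=r.grab_frame('wrist');b=r.grab_frame('scene')
v=np.hstack([cv2.resize(a[170:350,180:380],(400,360)),cv2.resize(b[170:260,275:375],(400,360))])
cv2.imwrite('pics/w1f.png',np.clip(255*(v/255.)**.5,0,255).astype(np.uint8))"
```

```text
[644.20075724  91.57530961  17.39893034] [0.46037431 0.33758454 0.15265899] 0.5866204970865836
```

View pics/w1f.png

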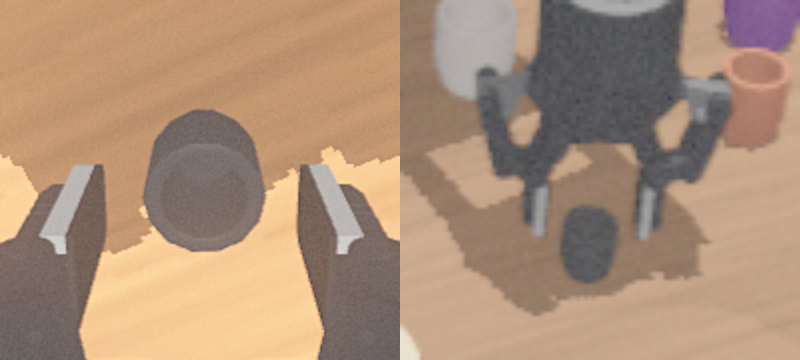

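```bash
python3 -c "
from h import *
s=r.sense();r.grab_frame('wrist');i,p=campose('wrist',s)
c=max(r.cut_out('crucible_1','wrist'),key=lambda c:c['mask'].sum()*(abs(c['box'][0]-252)<25));m=c['mask'];ys,xs=np.nonzero(m);b=np.array([xs.min(),ys.min(),xs.max()+1,ys.max()+1])-.5
print(b)
for dz in(0,5,10,15,20,30):
    P=p.copy();P[2,3]+=dz
    x,f=fit([(b,i,P)],32,36);q=proj(cyl(*x,32,36),i,P);print(dz,x.round(1),np.round(np.r_[q.min(0),q.max(0)]-b,1))
H=np.array(i['hand_eye'])
print(proj(np.array([[0,25,z] for z in(-13,-6,0,6,12,25)]+[[11,25,z] for z in(0,12)]),i,H).round())
"
```

```text
[250.5 222.5 312.5 294.5]
0 [643.5  92.7] [-0.6 -0.5  0.6  0.5]
5 [645.8  91.7] [ 0.5  0.7 -0.5 -0.7]
10 [648.   90.7] [ 1.5  1.8 -1.5 -1.8]
15 [650.2  89.7] [ 2.5  2.8 -2.5 -2.8]
20 [652.4  88.7] [ 3.4  3.8 -3.4 -3.8]
30 [656.9  86.8] [ 5.1  5.5 -5.1 -5.5]
[[328. 265.]
 [326. 259.]
 [325. 255.]
 [323. 250.]
 [322. 246.]
 [319. 238.]
 [326. 236.]
 [323. 229.]]
```

Request:
{"method": "carry_out", "body": {
  "delta_pos": [
    [0,0,0.003],
    [0,0,0.006],
    [0,0,0.009],
    [0,0,0.009]
  ],
  "rot": [
    [0,0,0],
    [0,0,0],
    [0,0,0],
    [0,0,0]
  ],
  "claw": 0.05
}}

```text
clock: 6.92
eef_pos: [644.4, 91.6, 8.6]
tcp_rot: [-3.141, -0.001, 2.714]
contact_force: [0.5, -0.5, 0.5]
opening: 0.588
grasp_force: 0.0
```

Request:
{"method": "carry_out", "body": {
  "delta_pos": [
    [0,0,0],
    [0,0,0],
    [0,0,0],
    [0,0,0],
    [0,0,0]
  ],
  "rot": [
    [0,0,0],
    [0,0,0],
    [0,0,0],
    [0,0,0],
    [0,0,0]
  ],
  "claw": 0.02
}}

```text
clock: 7.55
eef_pos: [644.7, 91.6, 9.1]
tcp_rot: [3.142, 0.0, 2.714]
contact_force: [-0.6, -1.4, 2.0]
opening: 0.355
grasp_force: 24.9
```

Gripped: 25 N at about 30 mm opening. The tips are evidently about 31 mm further back than stated. Lift and carry to pad 1.

Request:
{"method": "carry_out", "body": {
  "delta_pos": [
    [0,0,-0.015],
    [0,0,-0.04],
    [0,0,-0.06],
    [-0.01,-0.03,-0.06],
    [-0.022,-0.07,-0.06],
    [-0.037,-0.12,-0.06],
    [-0.053,-0.17,-0.06],
    [-0.068,-0.22,-0.06]
  ],
  "rot": [
    [0,0,0],
    [0,0,0],
    [0,0,0],
    [0,0,0],
    [0,0,0],
    [0,0,0],
    [0,0,0],
    [0,0,0]
  ]
}}

```text
clock: 8.55
eef_pos: [615.3, -138.4, 70.0]
tcp_rot: [3.141, 0.001, 2.714]
contact_force: [0.3, 0.4, -0.3]
opening: 0.36
grasp_force: 24.9
```

```bash
python3 -c "
from h import *
s=r.sense();print(s['opening'],s['grasp_force'],s['contact_force']);go(600.9,-252.7,40)
r.grab_frame('wrist');i,p=campose('wrist',s)
for c in r.cut_out('pad_1','wrist')+r.cut_out('crucible_1','wrist'):
    m=c['mask'];ys,xs=np.nonzero(m);b=np.array([xs.min(),ys.min(),xs.max()+1,ys.max()+1])-.5
    print(round(c['p'],2),b,[fit([(b,i,p)],d,12,0,False)[0].round(1).tolist() for d in(60,)],np.abs(proj(cyl(*fit([(b,i,p)],60,12,0,False)[0],60,12,0,False),i,p).min(0)-b[:2]).round(1))
b=b"
```

```text
0.35959404687582935 24.893627800047398 [ 0.27715697  0.40532537 -0.34381416]
delta mm [ -34.3 -110.    30. ] turn [0.  0.1 0. ] | rows 1.9 clk 8.55 tcp [ 615.3 -138.4   70. ] yaw 2.714
0.92 [306.5 180.5 445.5 301.5] [[662.8, -78.1]] [29.  22.3]
0.65 [137.5  -0.5 257.5  53.5] [[476.1, -132.9]] [11.1 28.4]
0.63 [104.5 225.5 183.5 298.5] [[603.1, -253.0]] [1.2 0.6]
0.97 [248.5 226.5 312.5 305.5] [[651.7, -155.0]] [5.9 2.6]
```

Request:
{"method": "carry_out", "body": {
  "delta_pos": [
    [-0.015,-0.05,0],
    [-0.029,-0.095,0],
    [-0.0347,-0.11,0],
    [-0.0347,-0.11,0.01],
    [-0.0347,-0.11,0.03],
    [-0.0347,-0.11,0.03]
  ],
  "rot": [
    [0,0,0],
    [0,0,0],
    [0,0,0],
    [0,0,0],
    [0,0,0],
    [0,0,0]
  ]
}}

```text
clock: 9.45
eef_pos: [599.6, -249.0, 36.3]
tcp_rot: [3.142, -0.005, 2.715]
contact_force: [-0.3, 0.3, -1.1]
opening: 0.36
grasp_force: 25.0
```

```bash
cat >> h.py <<'E'
def pad(j,xy):
    """wrist view of the pad: ellipse/box fit, also dark-cup box; prints"""
    s=r.sense();r.grab_frame("wrist");i,p=campose("wrist",s);D=PD[j]
    q=proj(cyl(*xy,D,12,0,False),i,p);e=np.r_[q.min(0),q.max(0)];print("exp",e.round())
    for c in r.cut_out("pad_1","wrist"):
        ys,xs=np.nonzero(c["mask"]);b=np.array([xs.min(),ys.min(),xs.max()+1,ys.max()+1])-.5
        if np.abs(b-e).max()<40: print("pad",b,"off px",np.round(b-e,1),"fit",fit([(b,i,p)],D,12,0,False)[0].round(1))
E
python3 -c "
from h import *
s=r.sense();print(s['opening'],s['grasp_force'],s['contact_force']);go(601.5,-253,21.5)
pad(1,(601.5,-253))"
```

```text
0.35954226171814657 24.977632015943527 [-0.32505663  0.29560658 -1.09994897]
delta mm [-3.5 -2.9 14.8] turn [ 0.  -0.3 -0. ] | rows 0.2 clk 9.45 tcp [ 599.6 -249.    36.3] yaw 2.715
exp [230. 194. 322. 285.]
pad [230.5 197.5 321.5 257.5] off px [  0.8   3.2  -0.8 -27.5] fit [ 593.7 -249.4]
pad [248.5 228.5 312.5 304.5] off px [18.8 34.2 -9.8 19.5] fit [ 620.7 -258.5]
```

Request:
{"method": "carry_out", "body": {
  "delta_pos": [
    [-0.004,-0.003,0.0],
    [-0.004,-0.003,0.005],
    [-0.004,-0.003,0.009],
    [-0.004,-0.003,0.012],
    [-0.004,-0.003,0.012]
  ],
  "rot": [
    [0,-0.3,0],
    [0,-0.3,0],
    [0,-0.3,0],
    [0,-0.3,0],
    [0,-0.3,0]
  ]
}}

```text
clock: 10.18
eef_pos: [603.3, -255.5, 26.6]
tcp_rot: [-3.142, 0.005, 2.714]
contact_force: [-0.3, -0.3, -0.6]
opening: 0.355
grasp_force: 25.0
```

```bash
python3 -c "
from h import *
s=r.sense();print(s['opening'],s['grasp_force'],s['contact_force']);go(602,-253.2,21)"
```

```text
0.35457033481577077 24.980710158124566 [-0.25647423 -0.31887911 -0.63055381]
delta mm [2.2 1.6 5.6] turn [-0.   0.3 -0. ] | rows 0.1 clk 10.18 tcp [ 603.3 -255.5   26.6] yaw 2.714
```

Request:
{"method": "carry_out", "body": {
  "delta_pos": [
    [0.0022,0.0016,0],
    [0.0022,0.0016,0.002],
    [0.0022,0.0016,0.004],
    [0.0022,0.0016,0.005],
    [0.0022,0.0016,0.005]
  ],
  "rot": [
    [0,0.3,0],
    [0,0.3,0],
    [0,0.3,0],
    [0,0.3,0],
    [0,0.3,0]
  ]
}}

```text
clock: 10.8
eef_pos: [602.2, -253.2, 21.8]
tcp_rot: [-3.142, -0.0, 2.714]
contact_force: [0.1, -0.5, -0.1]
opening: 0.358
grasp_force: 25.0
```

Request:
{"method": "carry_out", "body": {
  "delta_pos": [
    [0,0,0.0006],
    [0,0,0.001],
    [0,0,0.001]
  ],
  "rot": [
    [0,0,0],
    [0,0,0],
    [0,0,0]
  ]
}}

```text
clock: 11.18
eef_pos: [602.3, -253.3, 21.1]
tcp_rot: [-3.142, 0.0, 2.714]
contact_force: [-0.8, 0.3, 2.3]
opening: 0.355
grasp_force: 25.1
```

Contact of about 2 N on the pad. Release, then rise and move to crucible 2.

Request:
{"method": "carry_out", "body": {
  "delta_pos": [
    [0,0,0],
    [0,0,0],
    [0,0,0],
    [0,0,0],
    [0,0,-0.03],
    [0,0,-0.08],
    [0,0,-0.13],
    [0,0,-0.14]
  ],
  "rot": [
    [0,0,0],
    [0,0,0],
    [0,0,0],
    [0,0,0],
    [0,0,0],
    [0,0,0],
    [0,0,0],
    [0,0,0]
  ],
  "claw": 0.06
}}

```text
clock: 12.18
eef_pos: [604.2, -254.1, 165.0]
tcp_rot: [3.141, 0.006, 2.714]
contact_force: [0.5, -0.1, -1.4]
opening: 0.705
grasp_force: 0.0
```

```bash
python3 -c "
from h import *
s=r.sense()
pad(1,(602,-253.3)); r.grab_frame('wrist');i,p=campose('wrist',s)
for c in r.cut_out('crucible_1','wrist'):
    ys,xs=np.nonzero(c['mask']);b=np.array([xs.min(),ys.min(),xs.max()+1,ys.max()+1])-.5
    x,f=fit([(b,i,p)],32,36,12);q=proj(cyl(*x,32,36,12),i,p);print(b,x,np.round(np.r_[q.min(0),q.max(0)]-b,1))
go(347.5,-315.5,160)"
```

```text
exp [252. 161. 309. 217.]
pad [252.5 162.5 308.5 217.5] off px [ 0.6  2.  -0.2  0. ] fit [ 603.1 -253.6]
[263.5 180.5 297.5 218.5] [ 604.96643672 -254.42629525] [ 0.1  0.2 -0.1 -0.2]
delta mm [ 2.051e+02 -1.623e+02  1.000e-01] turn [-0.  -0.1  0. ] | rows 4.2 clk 12.38 tcp [ 601.4 -252.9  159.7] yaw 2.714
```

Request:
{"method": "carry_out", "body": {
  "delta_pos": [
    [0.03,-0.024,0],
    [0.075,-0.06,0],
    [0.12,-0.095,0],
    [0.165,-0.13,0],
    [0.195,-0.154,0],
    [0.205,-0.162,0],
    [0.205,-0.162,0],
    [0.205,-0.162,0]
  ],
  "rot": [
    [0,0,0],
    [0,0,0],
    [0,0,0],
    [0,0,0],
    [0,0,0],
    [0,0,0],
    [0,0,0],
    [0,0,0]
  ],
  "claw": 0.065
}}

```text
clock: 13.38
eef_pos: [349.6, -315.6, 160.7]
tcp_rot: [3.141, 0.0, 2.714]
contact_force: [-0.9, 0.3, 0.3]
opening: 0.76
grasp_force: 0.0
```

```bash
python3 -c "
from h import *
x,s=look(2,'w2',(347.5,-315.5),False); go(*x,20.)"
```

```text
exp [257. 173. 302. 223.] seen [257.5 176.5 301.5 225.5] xy [ 350.2 -316.8] resid [-0.5 -0.3  0.5  0.3]
delta mm [ -1.1  -1.  140.8] turn [0. 0. 0.] | rows 2.3 clk 13.47 tcp [ 349.6 -315.4  160.8] yaw 2.715
```

Request:
{"method": "carry_out", "body": {
  "delta_pos": [
    [-0.0012,-0.001,0.035],
    [-0.0012,-0.001,0.085],
    [-0.0012,-0.001,0.125],
    [-0.0012,-0.001,0.14],
    [-0.0012,-0.001,0.1465],
    [-0.0012,-0.001,0.1465]
  ],
  "rot": [
    [0,0,0],
    [0,0,0],
    [0,0,0],
    [0,0,0],
    [0,0,0],
    [0,0,0]
  ]
}}

```text
clock: 14.22
eef_pos: [349.8, -317.4, 15.1]
tcp_rot: [-3.141, 0.001, 2.714]
contact_force: [0.1, 0.5, -0.6]
opening: 0.766
grasp_force: 0.0
```

Request:
{"method": "carry_out", "body": {
  "delta_pos": [
    [0,0,0],
    [0,0,0],
    [0,0,0],
    [0,0,0],
    [0,0,0]
  ],
  "rot": [
    [0,0,0],
    [0,0,0],
    [0,0,0],
    [0,0,0],
    [0,0,0]
  ],
  "claw": 0.03,
  "grip_force": 25
}}

```text
clock: 14.85
eef_pos: [349.9, -317.7, 15.6]
tcp_rot: [-3.141, 0.002, 2.714]
contact_force: [-0.0, 0.1, 5.5]
opening: 0.474
grasp_force: 26.3
```

```bash
python3 -c "
from h import *
s=r.sense();print(s['opening'],s['grasp_force'],s['contact_force']);go(449.5,-120,80)"
```

```text
0.47407974336393766 26.280324342660606 [-0.00658606  0.05768215  5.45272204]
delta mm [ -8.8 221.2 -64.5] turn [-0.   0.1 -0. ] | rows 3.7 clk 14.85 tcp [ 349.9 -317.7   15.6] yaw 2.714
```

Request:
{"method": "carry_out", "body": {
  "delta_pos": [
    [0,0,-0.015],
    [0,0,-0.04],
    [0,0.02,-0.06],
    [-0.002,0.06,-0.06],
    [-0.004,0.11,-0.06],
    [-0.006,0.16,-0.06],
    [-0.008,0.205,-0.06],
    [-0.0088,0.2212,-0.06]
  ],
  "rot": [
    [0,0,0],
    [0,0,0],
    [0,0,0],
    [0,0,0],
    [0,0,0],
    [0,0,0],
    [0,0,0],
    [0,0,0]
  ]
}}

```text
clock: 15.85
eef_pos: [450.0, -117.7, 75.6]
tcp_rot: [3.141, 0.001, 2.716]
contact_force: [0.3, 0.1, -1.4]
opening: 0.472
grasp_force: 25.8
```

Request:
{"method": "carry_out", "body": {
  "delta_pos": [
    [0,0,0],
    [0,0,0],
    [0,0,0.02],
    [0,0,0.035],
    [0,0,0.035],
    [0,0,0.035]
  ],
  "rot": [
    [0,0,0],
    [0,0,0],
    [0,0,0],
    [0,0,0],
    [0,0,0],
    [0,0,0]
  ]
}}

```text
clock: 16.6
eef_pos: [448.9, -119.8, 39.6]
tcp_rot: [-3.142, -0.0, 2.713]
contact_force: [1.3, 0.3, -1.5]
opening: 0.471
grasp_force: 25.7
```

```bash
python3 -c "
from h import *
s=r.sense();print(s['opening'],s['grasp_force'],s['contact_force']);go(449.5,-120,28)
pad(2,(449.5,-120))"
```

```text
0.47112469718313776 25.721733161481097 [ 1.28427145  0.29505031 -1.47160795]
delta mm [-0.6  0.  11.6] turn [-0. -0.  0.] | rows 0.2 clk 16.6 tcp [ 448.9 -119.8   39.6] yaw 2.713
exp [223. 177. 339. 289.]
pad [222.5 183.5 336.5 252.5] off px [ -0.    6.4  -2.1 -36.5] fit [ 439.6 -116.2]
```

Request:
{"method": "carry_out", "body": {
  "delta_pos": [
    [-0.0006,0,0.004],
    [-0.0006,0,0.008],
    [-0.0006,0,0.011],
    [-0.0006,0,0.0118],
    [-0.0006,0,0.0118]
  ],
  "rot": [
    [0,0,0],
    [0,0,0],
    [0,0,0],
    [0,0,0],
    [0,0,0]
  ]
}}

```text
clock: 17.32
eef_pos: [449.4, -119.6, 27.7]
tcp_rot: [-3.142, -0.0, 2.714]
contact_force: [-1.1, -0.6, 1.4]
opening: 0.471
grasp_force: 26.0
```

Request:
{"method": "carry_out", "body": {
  "delta_pos": [
    [0,0,0.0006],
    [0,0,0.0006]
  ],
  "rot": [
    [0,0,0],
    [0,0,0]
  ]
}}

```text
clock: 17.58
eef_pos: [449.4, -119.6, 27.6]
tcp_rot: [-3.142, -0.0, 2.714]
contact_force: [-2.8, 2.0, 10.9]
opening: 0.47
grasp_force: 27.1
```

Request:
{"method": "carry_out", "body": {
  "delta_pos": [
    [0,0,0],
    [0,0,0],
    [0,0,0],
    [0,0,0],
    [0,0,-0.03],
    [0,0,-0.08],
    [0,0,-0.13],
    [0,0,-0.132]
  ],
  "rot": [
    [0,0,0],
    [0,0,0],
    [0,0,0],
    [0,0,0],
    [0,0,0],
    [0,0,0],
    [0,0,0],
    [0,0,0]
  ],
  "claw": 0.068
}}

```text
clock: 18.58
eef_pos: [451.9, -120.3, 162.5]
tcp_rot: [3.14, 0.007, 2.714]
contact_force: [-0.2, 0.4, -0.0]
opening: 0.793
grasp_force: 0.0
```

```bash
cat >> h.py <<'E'
def check(j):
    s=r.sense();r.grab_frame("wrist");i,p=campose("wrist",s);d,h=CR[j]
    for k in("crucible_1","pad_1"):
        for c in r.cut_out(k,"wrist"):
            ys,xs=np.nonzero(c["mask"]);b=np.array([xs.min(),ys.min(),xs.max()+1,ys.max()+1])-.5
            a=(d,h,12) if k[0]=="c" else (PD[j],12,0,False)
            x,f=fit([(b,i,p)],*a);q=proj(cyl(*x,*a),i,p);q=np.round(np.r_[q.min(0),q.max(0)]-b,1)
            if np.abs(q).max()<5: print(k,b,x.round(1),q)
E
python3 -c "
from h import *
r.grab_frame('wrist')
check(2)
go(506,397,170,3.8)"
```

```text
crucible_1 [257.5 175.5 303.5 226.5] [ 449.3 -119.2] [-0.6 -0.4  0.6  0.4]
pad_1 [243.5 157.5 316.5 229.5] [ 451.9 -121. ] [ 0.3  0.  -0.3 -0. ]
delta mm [162.  493.7 -11.9] turn [  0.   -0.1 -62.2] | rows 8.3 clk 18.77 tcp [ 448.6 -119.4  157.9] yaw 2.714
```

Request:
{"method": "carry_out", "body": {
  "delta_pos": [
    [0.01,0.03,-0.003],
    [0.026,0.08,-0.006],
    [0.045,0.137,-0.01],
    [0.064,0.194,-0.012],
    [0.083,0.252,-0.012],
    [0.102,0.31,-0.012],
    [0.121,0.368,-0.012],
    [0.14,0.426,-0.012]
  ],
  "rot": [
    [0,0,3],
    [0,0,7],
    [0,0,11],
    [0,0,15],
    [0,0,19],
    [0,0,23],
    [0,0,25.4],
    [0,0,25.4]
  ],
  "claw": 0.072
}}

```text
clock: 19.77
eef_pos: [498.0, 327.7, 169.0]
tcp_rot: [-3.139, -0.0, 2.27]
contact_force: [0.1, -0.5, -0.3]
opening: 0.842
grasp_force: 0.0
```

```bash
python3 -c "
from h import *
go(506,397,170,2.27)"
```

```text
delta mm [47.9 50.8 -1.1] turn [-0.2 -0.   0. ] | rows 1.1 clk 19.77 tcp [498.  327.7 169. ] yaw 2.27
```

Request:
{"method": "carry_out", "body": {
  "delta_pos": [
    [0.033,0.035,0],
    [0.045,0.048,0],
    [0.045,0.048,0],
    [0.045,0.048,0],
    [0.045,0.048,0]
  ],
  "rot": [
    [0,0,0],
    [0,0,0],
    [0,0,0],
    [0,0,0],
    [0,0,0]
  ]
}}

```text
clock: 20.4
eef_pos: [506.6, 389.9, 171.1]
tcp_rot: [-3.141, 0.0, 2.269]
contact_force: [-0.6, -1.1, 0.1]
opening: 0.842
grasp_force: 0.0
```

```bash
python3 -c "
from h import *
x,s=look(3,'w3',(506,397)); go(*x,22.)"
```

```text
exp [256. 164. 313. 224.] seen [258.5 166.5 314.5 225.5] xy [508.8 396.7] resid [-0.2 -0.9  0.2  0.9]
delta mm [  3.6   5.7 149.3] turn [0. 0. 0.] | rows 2.4 clk 20.5 tcp [506.8 390.3 171.3] yaw 2.269
```

View pics/w3.png

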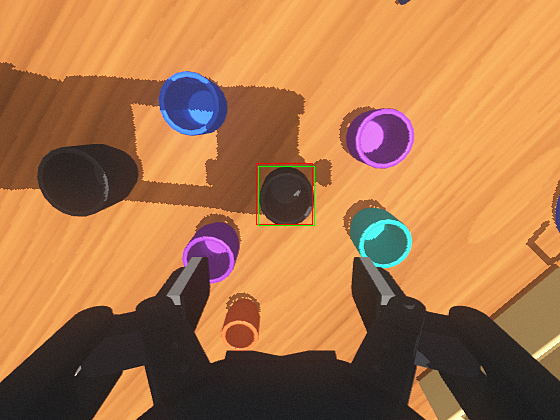

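The wrist picture shows crucible 3 at (286,195), with open gaps on both sides where the fingers go down.

Request:
{"method": "carry_out", "body": {
  "delta_pos": [
    [0.0036,0.0057,0.02],
    [0.0036,0.0057,0.06],
    [0.0036,0.0057,0.105],
    [0.0036,0.0057,0.135],
    [0.0036,0.0057,0.149],
    [0.0036,0.0057,0.151],
    [0.0036,0.0057,0.151]
  ],
  "rot": [
    [0,0,0],
    [0,0,0],
    [0,0,0],
    [0,0,0],
    [0,0,0],
    [0,0,0],
    [0,0,0]
  ]
}}

```text
clock: 21.38
eef_pos: [509.2, 398.3, 20.9]
tcp_rot: [3.14, 0.0, 2.27]
contact_force: [0.1, 0.6, 1.0]
opening: 0.843
grasp_force: 0.0
```

Request:
{"method": "carry_out", "body": {
  "delta_pos": [
    [0,0,0],
    [0,0,0],
    [0,0,0],
    [0,0,0],
    [0,0,0]
  ],
  "rot": [
    [0,0,0],
    [0,0,0],
    [0,0,0],
    [0,0,0],
    [0,0,0]
  ],
  "claw": 0.04,
  "grip_force": 30
}}

```text
clock: 22.0
eef_pos: [509.3, 398.3, 21.6]
tcp_rot: [3.14, 0.0, 2.27]
contact_force: [-1.4, -0.9, 6.4]
opening: 0.598
grasp_force: 31.0
```

```bash
python3 -c "
from h import *
s=r.sense();print(s['opening'],s['grasp_force'],s['contact_force']);go(510,-427,115)"
```

```text
0.5982126886202841 31.012396244332194 [-1.39313388 -0.94438156  6.37062193]
delta mm [-631.9 -530.7  -94.4] turn [0.1 0.  0. ] | rows 13.3 clk 22.0 tcp [509.3 398.3  21.6] yaw 2.27
```

Request:
{"method": "carry_out", "body": {
  "delta_pos": [
    [0,0,-0.015],
    [0,0,-0.045],
    [0,0,-0.08],
    [-0.012,-0.01,-0.095],
    [-0.04,-0.034,-0.095],
    [-0.08,-0.067,-0.095],
    [-0.12,-0.101,-0.095],
    [-0.16,-0.134,-0.095]
  ],
  "rot": [
    [0,0,0],
    [0,0,0],
    [0,0,0],
    [0,0,0],
    [0,0,0],
    [0,0,0],
    [0,0,0],
    [0,0,0]
  ]
}}

```text
clock: 23.0
eef_pos: [508.2, 186.5, 114.9]
tcp_rot: [-3.141, 0.0, 2.271]
contact_force: [1.4, -0.3, -1.5]
opening: 0.598
grasp_force: 31.9
```

Request:
{"method": "carry_out", "body": {
  "delta_pos": [
    [-0.04,-0.0336,0],
    [-0.08,-0.067,0],
    [-0.12,-0.101,0],
    [-0.16,-0.134,0],
    [-0.2,-0.168,0],
    [-0.24,-0.2015,0],
    [-0.28,-0.235,0],
    [-0.32,-0.269,0]
  ],
  "rot": [
    [0,0,0],
    [0,0,0],
    [0,0,0],
    [0,0,0],
    [0,0,0],
    [0,0,0],
    [0,0,0],
    [0,0,0]
  ]
}}

```text
clock: 24.0
eef_pos: [508.0, -231.0, 115.0]
tcp_rot: [-3.141, -0.0, 2.27]
contact_force: [1.3, 0.2, -1.4]
opening: 0.594
grasp_force: 31.9
```

Request:
{"method": "carry_out", "body": {
  "delta_pos": [
    [-0.04,-0.0336,0],
    [-0.08,-0.067,0],
    [-0.115,-0.096,0],
    [-0.14,-0.119,0],
    [-0.152,-0.128,0],
    [-0.152,-0.128,0],
    [-0.152,-0.128,0]
  ],
  "rot": [
    [0,0,0],
    [0,0,0],
    [0,0,0],
    [0,0,0],
    [0,0,0],
    [0,0,0],
    [0,0,0]
  ]
}}

```text
clock: 24.88
eef_pos: [509.0, -426.3, 114.8]
tcp_rot: [3.142, -0.001, 2.271]
contact_force: [0.5, 0.4, -1.2]
opening: 0.596
grasp_force: 31.9
```

```bash
python3 -c "
from h import *
s=r.sense();print(s['opening'],s['grasp_force'],s['contact_force']);go(510,-427,34)"
```

```text
0.5962068331175312 31.867893962189555 [ 0.5287475   0.38098257 -1.17481938]
delta mm [-1.2  0.3 80.8] turn [ 0.  -0.1 -0. ] | rows 1.3 clk 24.88 tcp [ 509.  -426.3  114.8] yaw 2.271
```

Request:
{"method": "carry_out", "body": {
  "delta_pos": [
    [-0.0004,0.0003,0.03],
    [-0.0004,0.0003,0.06],
    [-0.0004,0.0003,0.074],
    [-0.0004,0.0003,0.079],
    [-0.0004,0.0003,0.0805],
    [-0.0004,0.0003,0.0805]
  ],
  "rot": [
    [0,0,0],
    [0,0,0],
    [0,0,0],
    [0,0,0],
    [0,0,0],
    [0,0,0]
  ]
}}

```text
clock: 25.62
eef_pos: [510.4, -428.1, 35.5]
tcp_rot: [3.141, 0.001, 2.271]
contact_force: [0.3, -0.6, -2.1]
opening: 0.598
grasp_force: 31.9
```

Request:
{"method": "carry_out", "body": {
  "delta_pos": [
    [0,0,0.0005],
    [0,0,0.0005]
  ],
  "rot": [
    [0,0,0],
    [0,0,0]
  ]
}}

```text
clock: 25.88
eef_pos: [510.0, -428.0, 34.5]
tcp_rot: [3.141, 0.001, 2.27]
contact_force: [0.0, -0.5, -1.5]
opening: 0.598
grasp_force: 31.9
```

Request:
{"method": "carry_out", "body": {
  "delta_pos": [
    [-0.0004,0.0008,0.0006],
    [-0.0004,0.0008,0.001],
    [-0.0004,0.0008,0.001]
  ],
  "rot": [
    [0,0,0],
    [0,0,0],
    [0,0,0]
  ]
}}

```text
clock: 26.25
eef_pos: [510.8, -427.8, 33.6]
tcp_rot: [-3.142, 0.0, 2.27]
contact_force: [-1.9, 0.2, 5.0]
opening: 0.596
grasp_force: 32.3
```

Contact. Release and rise, then check.

Request:
{"method": "carry_out", "body": {
  "delta_pos": [
    [0,0,0],
    [0,0,0],
    [0,0,0],
    [0,0,0],
    [0,0,-0.03],
    [0,0,-0.08],
    [0,0,-0.13],
    [0,0,-0.14]
  ],
  "rot": [
    [0,0,0],
    [0,0,0],
    [0,0,0],
    [0,0,0],
    [0,0,0],
    [0,0,0],
    [0,0,0],
    [0,0,0]
  ],
  "claw": 0.082
}}

```text
clock: 27.25
eef_pos: [512.4, -429.0, 177.2]
tcp_rot: [3.141, 0.006, 2.27]
contact_force: [0.9, 0.0, -0.5]
opening: 0.957
grasp_force: 0.0
```

```bash
python3 -c "
from h import *
r.grab_frame('wrist');r.grab_frame('wrist')
check(3); go(352,291,190)"
```

```text
crucible_1 [252.5 170.5 308.5 233.5] [ 511.9 -427.7] [-1.  0.  1. -0.]
pad_1 [239.5 148.5 323.5 226.5] [ 511.4 -425.4] [-0.2 -2.8  0.2  2.8]
delta mm [650.9 341.5 -17.2] turn [-0.  -0.2  0. ] | rows 11.8 clk 27.5 tcp [ 509.9 -426.9  171.2] yaw 2.27
```

Request:
{"method": "carry_out", "body": {
  "delta_pos": [
    [0.03,0.016,-0.004],
    [0.075,0.04,-0.01],
    [0.125,0.066,-0.017],
    [0.178,0.094,-0.017],
    [0.231,0.122,-0.017],
    [0.284,0.15,-0.017],
    [0.337,0.178,-0.017],
    [0.39,0.205,-0.017]
  ],
  "rot": [
    [0,0,0],
    [0,0,0],
    [0,0,0],
    [0,0,0],
    [0,0,0],
    [0,0,0],
    [0,0,0],
    [0,0,0]
  ],
  "claw": 0.084
}}

```text
clock: 28.5
eef_pos: [415.0, 4.5, 188.9]
tcp_rot: [-3.14, -0.001, 2.27]
contact_force: [1.8, 0.2, 0.2]
opening: 0.986
grasp_force: 0.0
```

Request:
{"method": "carry_out", "body": {
  "delta_pos": [
    [0.053,0.028,0],
    [0.106,0.056,0],
    [0.159,0.083,0],
    [0.21,0.11,0],
    [0.245,0.128,0],
    [0.26,0.136,0],
    [0.26,0.136,0],
    [0.26,0.136,0]
  ],
  "rot": [
    [0,0,0],
    [0,0,0],
    [0,0,0],
    [0,0,0],
    [0,0,0],
    [0,0,0],
    [0,0,0],
    [0,0,0]
  ]
}}

```text
clock: 29.5
eef_pos: [353.0, 288.0, 189.5]
tcp_rot: [-3.14, 0.0, 2.27]
contact_force: [0.1, 0.2, 0.2]
opening: 0.981
grasp_force: 0.0
```

```bash
python3 -c "
from h import *
x,s=look(4,'w4',(352,291.5)); x,s=look(4,'w4',(352,291.5)); go(*x,26.);print(s['opening'])"
```

```text
exp [249. 160. 315. 230.] seen [250.5 162.5 315.5 230.5] xy [354.3 290.8] resid [-0.3 -1.   0.3  1. ]
exp [248. 159. 314. 229.] seen [250.5 162.5 314.5 230.5] xy [354.3 290.6] resid [-0.8 -1.   0.8  1. ]
delta mm [  1.1   2.2 164.1] turn [-0.  0. -0.] | rows 2.6 clk 29.7 tcp [353.4 288.4 190.1] yaw 2.269
0.978395232899215
```

Request:
{"method": "carry_out", "body": {
  "delta_pos": [
    [0.0012,0.0022,0.015],
    [0.0012,0.0022,0.05],
    [0.0012,0.0022,0.1],
    [0.0012,0.0022,0.14],
    [0.0012,0.0022,0.158],
    [0.0012,0.0022,0.1645],
    [0.0012,0.0022,0.1645]
  ],
  "rot": [
    [0,0,0],
    [0,0,0],
    [0,0,0],
    [0,0,0],
    [0,0,0],
    [0,0,0],
    [0,0,0]
  ]
}}

```text
clock: 30.58
eef_pos: [353.8, 291.5, 25.3]
tcp_rot: [-3.141, -0.0, 2.27]
contact_force: [0.7, -0.5, 0.6]
opening: 0.982
grasp_force: 0.0
```

Request:
{"method": "carry_out", "body": {
  "delta_pos": [
    [0,0,0],
    [0,0,0],
    [0,0,0],
    [0,0,0],
    [0,0,0]
  ],
  "rot": [
    [0,0,0],
    [0,0,0],
    [0,0,0],
    [0,0,0],
    [0,0,0]
  ],
  "claw": 0.05,
  "grip_force": 35
}}

```text
clock: 31.2
eef_pos: [354.3, 291.9, 26.6]
tcp_rot: [3.14, 0.0, 2.271]
contact_force: [-0.9, -1.8, 5.7]
opening: 0.718
grasp_force: 36.7
```

```bash
python3 -c "
from h import *
s=r.sense();print(s['opening'],s['grasp_force'],s['contact_force']);go(665.8,-79.1,125)"
```

```text
0.7182323943398897 36.7168814688921 [-0.88158651 -1.79074326  5.74233114]
delta mm [-484.4   -0.5  -98.3] turn [0.1 0.  0. ] | rows 7.9 clk 31.2 tcp [354.3 291.9  26.6] yaw 2.271
```

Request:
{"method": "carry_out", "body": {
  "delta_pos": [
    [0,0,-0.015],
    [0,0,-0.045],
    [-0.01,0,-0.08],
    [-0.04,0,-0.098],
    [-0.085,0,-0.098],
    [-0.135,0,-0.098],
    [-0.185,0,-0.098],
    [-0.235,0,-0.098]
  ],
  "rot": [
    [0,0,0],
    [0,0,0],
    [0,0,0],
    [0,0,0],
    [0,0,0],
    [0,0,0],
    [0,0,0],
    [0,0,0]
  ]
}}

```text
clock: 32.2
eef_pos: [506.4, 110.5, 125.0]
tcp_rot: [3.14, 0.001, 2.27]
contact_force: [0.8, -0.8, -2.4]
opening: 0.72
grasp_force: 39.1
```

Request:
{"method": "carry_out", "body": {
  "delta_pos": [
    [-0.05,0,0],
    [-0.1,0,0],
    [-0.15,0,0],
    [-0.195,0,0],
    [-0.23,0,0],
    [-0.248,-0.0005,0],
    [-0.248,-0.0005,0],
    [-0.248,-0.0005,0]
  ],
  "rot": [
    [0,0,0],
    [0,0,0],
    [0,0,0],
    [0,0,0],
    [0,0,0],
    [0,0,0],
    [0,0,0],
    [0,0,0]
  ]
}}

```text
clock: 33.2
eef_pos: [663.6, -77.2, 123.6]
tcp_rot: [-3.141, -0.001, 2.271]
contact_force: [0.2, -0.0, -2.6]
opening: 0.722
grasp_force: 39.1
```

```bash
python3 -c "
from h import *
s=r.sense();print(s['opening'],s['grasp_force'],s['contact_force']);go(665.4,-78.5,39)"
```

```text
0.7217316708812778 39.10640671849251 [ 0.22726483 -0.02072289 -2.64399428]
delta mm [-2.3  0.6 84.6] turn [-0.  -0.1  0. ] | rows 1.4 clk 33.2 tcp [663.6 -77.2 123.6] yaw 2.271
```

Request:
{"method": "carry_out", "body": {
  "delta_pos": [
    [-0.002,0.0005,0.03],
    [-0.002,0.0005,0.06],
    [-0.002,0.0005,0.075],
    [-0.002,0.0005,0.081],
    [-0.002,0.0005,0.083],
    [-0.002,0.0005,0.083],
    [-0.002,0.0005,0.083]
  ],
  "rot": [
    [0,0,0],
    [0,0,0],
    [0,0,0],
    [0,0,0],
    [0,0,0],
    [0,0,0],
    [0,0,0]
  ]
}}

```text
clock: 34.08
eef_pos: [666.8, -79.5, 41.4]
tcp_rot: [3.141, 0.001, 2.27]
contact_force: [0.2, -0.0, -2.5]
opening: 0.714
grasp_force: 39.1
```

Request:
{"method": "carry_out", "body": {
  "delta_pos": [
    [0.0016,-0.0004,0.001],
    [0.0016,-0.0004,0.0018],
    [0.0016,-0.0004,0.0022],
    [0.0016,-0.0004,0.0022]
  ],
  "rot": [
    [0,0,0],
    [0,0,0],
    [0,0,0],
    [0,0,0]
  ]
}}

```text
clock: 34.58
eef_pos: [665.0, -78.5, 38.8]
tcp_rot: [3.142, 0.0, 2.27]
contact_force: [-1.5, -0.4, 5.0]
opening: 0.72
grasp_force: 39.5
```

Request:
{"method": "carry_out", "body": {
  "delta_pos": [
    [0,0,0.0006],
    [0,0,0.0006]
  ],
  "rot": [
    [0,0,0],
    [0,0,0]
  ]
}}

```text
clock: 34.83
eef_pos: [665.1, -78.6, 38.8]
tcp_rot: [3.141, 0.0, 2.27]
contact_force: [-5.3, -0.4, 10.2]
opening: 0.721
grasp_force: 40.0
```

Request:
{"method": "carry_out", "body": {
  "delta_pos": [
    [0,0,0],
    [0,0,0],
    [0,0,0],
    [0,0,0],
    [0,0,-0.03],
    [0,0,-0.08],
    [0,0,-0.13],
    [0,0,-0.15]
  ],
  "rot": [
    [0,0,0],
    [0,0,0],
    [0,0,0],
    [0,0,0],
    [0,0,0],
    [0,0,0],
    [0,0,0],
    [0,0,0]
  ],
  "claw": 0.084
}}

```text
clock: 35.83
eef_pos: [666.4, -78.6, 191.2]
tcp_rot: [3.138, 0.003, 2.271]
contact_force: [-0.6, 0.2, -0.4]
opening: 0.982
grasp_force: 0.0
```

```bash
python3 -c "
from h import *
r.grab_frame('wrist');r.grab_frame('wrist')
check(4); go(400,150,230)"
```

```text
crucible_1 [246.5 164.5 311.5 236.5] [666.  -79.1] [-1.6 -0.5  1.6  0.5]
pad_1 [233.5 140.5 325.5 226.5] [664.5 -76.5] [-1.4 -3.9  1.4  3.9]
delta mm [344.6 -54.9 -43.4] turn [-0.1 -0.1  0. ] | rows 5.6 clk 36.08 tcp [663.8 -78.3 185.7] yaw 2.271
```

Now move clear and check the whole scene from the fixed cameras.

Request:
{"method": "carry_out", "body": {
  "delta_pos": [
    [0.03,-0.005,-0.02],
    [0.08,-0.013,-0.04],
    [0.13,-0.021,-0.04],
    [0.18,-0.029,-0.04],
    [0.23,-0.037,-0.04],
    [0.28,-0.045,-0.04],
    [0.33,-0.053,-0.04],
    [0.34,-0.054,-0.04]
  ],
  "rot": [
    [0,0,0],
    [0,0,0],
    [0,0,0],
    [0,0,0],
    [0,0,0],
    [0,0,0],
    [0,0,0],
    [0,0,0]
  ]
}}

```text
clock: 37.08
eef_pos: [401.7, 147.7, 226.1]
tcp_rot: [-3.138, -0.002, 2.273]
contact_force: [0.8, -1.0, 0.4]
opening: 0.983
grasp_force: 0.0
```

```bash
python3 - <<'E'
from h import *
P={1:(600.9,-252.6),2:(449.3,-119.7),3:(510,-427.2),4:(665.8,-79.1)}
M=[]
for n in("top","scene"):
    im=r.grab_frame(n);i,p=campose(n);C=r.cut_out("crucible_1",n)
    v=im[130:300,250:500] if n=="top" else im[130:300,40:290]
    M.append(cv2.resize(v,(400,272)))
    for j,xy in P.items():
        e=proj(cyl(*xy,*CR[j],12),i,p);e=np.r_[e.min(0),e.max(0)]
        for c in C:
            ys,xs=np.nonzero(c["mask"]);b=np.array([xs.min(),ys.min(),xs.max()+1,ys.max()+1])-.5
            if np.abs(b-e).max()<12: print(n,j,np.round(fit([(b,i,p)],*CR[j],12)[0]-xy,1),np.round(b-e,1))
cv2.imwrite("pics/end.png",np.hstack(M))
E
```

```text
top 2 [-4.5  3.3] [-0.8  1.9 -1.8  1.3]
top 3 [-1.5  2.6] [-0.8  1.  -1.1 -0. ]
top 4 [-3.7  2.2] [-0.2  1.4 -1.5  1. ]
scene 1 [3.1 1. ] [0.8 1.2 0.9 0.5]
scene 2 [1.8 2.3] [1.5 0.4 0.7 0. ]
scene 3 [4.4 0.7] [0.9 1.6 0.2 1. ]
scene 4 [2.3 0.6] [0.9 0.6 0.5 0.7]
```

View pics/end.png

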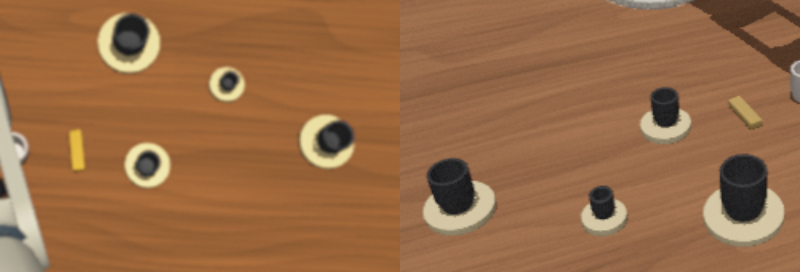

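All four stand upright in the middle of their pads, each on the matching size; the top and scene views agree to within about 2-3 mm.

```bash
python3 -c "
from rig import r
print(r.sign_off())"
```

```text
the job is handed in; nothing more can be done
None
```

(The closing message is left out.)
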